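Coffee set: every piece back on its own saucer

TASK

Somebody put every piece of the coffee set on the wrong saucer: put each on its own, in the middle - the espresso cup on the small round saucer, the tall cup on the large round one, the square sugar pot squared up on the square plate, and the milk jug lengthwise (either way round) on the oval plate. The cork trivet is free for standing a piece on meanwhile. Set the pieces down gently and keep them upright, and leave the saucers, the plates and the water glass standing where they are.

Things in the scene. Friction and masses are not known exactly. Their poses are not given: they have to be found in the camera images.
- espresso_cup_mid (a point): Small white espresso cup, open on top: outside diameter 54 mm (foot 42 mm), 62 mm tall, small loop handle reaching 18 mm out on its +y side. The point is on the cup's axis half-way up (31 mm above its underside); z up. Belongs on the small round saucer.
- tall_cup_mid (a point): Tall straight white cup, open on top: outside diameter 68 mm, 100 mm tall, loop handle reaching 25 mm out on its +y side. The point is on the cup's axis half-way up (50 mm above its underside); z up. Belongs on the large round saucer.
- sugar_pot_mid (a point): Square white sugar pot, 60 x 60 mm, closed: flat lid with a small round knob (18 mm across), 90 mm tall with the knob, plain sides 0 to 64 mm high; the lid does not come off. The point is on its middle axis, 45 mm above its underside; x and y are square to its sides, z up. Belongs on the square plate.
- milk_jug_mid (a point): Oblong (oval) white milk jug, open on top: 76 mm long (its x) and 52 mm wide (its y), 72 mm tall; short spout at +x, loop handle reaching 20 mm out at -x. The point is at the middle of the body half-way up (36 mm above its underside); z up. Belongs on the oval plate.
- saucer_small: Small round grey saucer, loose, outside diameter 116 mm. Its flat floor is 6 mm above the worktop, its low rim 12 mm. Origin at the centre of its underside, z up.
- saucer_large: Large round grey saucer, loose, outside diameter 150 mm. Floor 6 mm above the worktop, rim 12 mm. Origin at the centre of its underside, z up.
- plate_square: Square grey plate, loose, 116 x 116 mm, its sides along its x and y. Floor 6 mm above the worktop, rim 12 mm. Origin at the centre of its underside, z up.
- plate_oval: Oval grey plate, loose, 150 mm long (its x) and 104 mm wide (its y). Floor 6 mm above the worktop, rim 12 mm. Origin at the centre of its underside, z up.
- trivet: Round cork trivet, 130 mm across, fixed, flat top 8 mm above the worktop; empty at the start, a free spot to stand one piece on for the while. Origin at the centre of its underside.
- water_glass_mid (a point): Clear water glass standing among the saucers, 58 mm across, 85 mm tall; not to be disturbed. The point is on its axis half-way up (42.5 mm above its underside).

How it is judged:
At the end, for the whole second after the job is handed in: Each piece stands upright, let go and at rest, within 15 mm of the middle of its own saucer or plate (cup: small round, tall cup: large round, pot: square, jug: oval); pot square to its plate within 15 degrees, jug lengthwise within 17; no saucer or plate shifted over 35 mm (horizontal distance between espresso_cup_mid and saucer_small below 0.015 m and z of espresso_cup_mid in the frame of saucer_small between 0.033 and 0.041 m and angle between each of espresso_cup_mid, tall_cup_mid, sugar_pot_mid, milk_jug_mid's own z axis and vertical below 0.08 rad and linear speed of each of espresso_cup, tall_cup, sugar_pot, milk_jug below 0.02 m/s and distance of each of saucer_small, saucer_large, plate_square, plate_oval from where it was at the start of the episode below 0.035 m and angle between each of saucer_small, saucer_large, plate_square, plate_oval's own z axis and vertical below 0.06 rad and horizontal distance between tall_cup_mid and saucer_large below 0.015 m and z of tall_cup_mid in the frame of saucer_large between 0.052 and 0.06 m and horizontal distance between sugar_pot_mid and plate_square below 0.015 m and z of sugar_pot_mid in the frame of plate_square between 0.047 and 0.055 m and horizontal distance between milk_jug_mid and plate_oval below 0.015 m and z of milk_jug_mid in the frame of plate_oval between 0.038 and 0.046 m and (angle between the x axis of sugar_pot_mid and the x axis of plate_square, either way round below 0.26 rad or angle between the x axis of sugar_pot_mid and the y axis of plate_square, either way round below 0.26 rad) and angle between the x axis of milk_jug_mid and the x axis of plate_oval, either way round below 0.3 rad); the robot touches nothing.
It fails at once if a piece is let fall (from more than about 15 mm, over 0.55 m/s in free fall) ((contact force between espresso_cup and anything else below 0.01 N and linear speed of espresso_cup above 0.55 m/s) or (contact force between tall_cup and anything else below 0.01 N and linear speed of tall_cup above 0.55 m/s) or (contact force between sugar_pot and anything else below 0.01 N and linear speed of sugar_pot above 0.55 m/s) or (contact force between milk_jug and anything else below 0.01 N and linear speed of milk_jug above 0.55 m/s)).
It fails at once if a piece of the set is tipped over (leans more than 30 degrees) (angle between any of espresso_cup_mid, tall_cup_mid, sugar_pot_mid, milk_jug_mid's own z axis and vertical above 0.52 rad).
It fails at once if the water glass is tipped or shifted by more than 25 mm (angle between water_glass_mid's own z axis and vertical above 0.35 rad or distance of water_glass_mid from where it was at the start of the episode above 0.025 m).
It fails at once if a piece is banged or pressed hard on its saucer or plate (more than 60 N between them) (contact force between espresso_cup and saucer_small above 60 N or contact force between tall_cup and saucer_large above 60 N or contact force between sugar_pot and plate_square above 60 N or contact force between milk_jug and plate_oval above 60 N).
It also fails if it takes over 136 s, if anything falls off the work surface, if the arm or the gripper's body presses on something with over 40 N, if the wrist force passes 120 N, or if a joint passes its speed limit or range.

ROBOT

A 6-joint arm with a two-finger parallel gripper is mounted at the origin on the work surface. World frame = base frame: x ahead of the robot, y to its left, z up, the work surface at z = 0. Lengths are in m, angles in rad, forces in N, time in s.
With the tool pointing down it reaches from about 0.35 to 0.775 m from the base axis. Payload 7.3 kg.
Tool frame: the origin (TCP) lies at the very end of the fingers, on their centre line; the grasp point (between the pads) lies 19 mm behind it; z points along the fingers, y is the line along which they close (so a half turn about z gives the same grasp; the last joint's range is limited). The gripper opens to 92 mm and grips with 3 to 60 N. Pads are 19 mm wide; open, the fingers measure 130 mm over their backs; the gripper's body (75 mm by 190 mm) begins 47 mm behind the grasp point.
Start: joints at [0.967, 0.342, 1.524, -0, 1.275, -0.146], TCP at [0.232, 0.471, 0.189] pointing down, gripper open.
Joint ranges: [-2.53, 2.53], [-0.77, 2.02], [0.04, 2.7], [-1, 4.14], [0.28, 2.66], [-3.11, 3.11]. Speed limits (rad/s): [2.57, 2.57, 3.14, 3.14, 3.14, 3.14].

INTERFACE

Orientations are given as [roll, pitch, yaw] about the fixed x, y, z axes, in that order (R = Rz(yaw) Ry(pitch) Rx(roll)).
In Python, from cell import robot gives the robot as it stands.
- The arm moves only by the tool apply_moves, never from a script. Its argument "motion" is text: rows parted by semicolons, each of 7 numbers parted by spaces: the opening in per cent of the stroke, from 0 (shut) to 100 (fully open), then the shift along the tool's x, y, z in cm, then the turn, a rotation vector about the tool's x, y, z in rad. A call has 1 to 20 rows; each row shifts and turns the commanded pose from where the row before left it, along the tool's axes as they then stand; what a row does not reach is not made up. A row lasts 1/8 s, in which the tool goes at most 62.5 mm and 10.7 degrees, less where a joint would pass 70% of its speed; a pose out of reach is approached as far as the arm can. A call with a gripper value outside its range is refused whole. The fingers move at their own pace and stop on an object; "force" is the grip in N (left out, the last holds). Time passes only in rows, so rows that do not move let the fingers close. It gives the time, the measured TCP pose, the force, the opening and the grip force at its end, in the units of the state.
- robot.observe(): the state, without advancing time (a new reading comes with each control period).
- robot.read_camera(name): name is "scene" or "top" or "wrist"; returns a dict with "img" (480x640x3 uint8, red, green, blue), "fovy" (degrees; the focal length in pixels is half the picture's height over the tangent of half this angle, whatever the lens; pixels are square), "cx", "cy" (the principal point, pixels), "R" (3x3) and "t" (3): a world point X has camera coordinates R X + t; the wrist camera has in their place "hand_eye" (4x4, takes a point from camera to tool coordinates, whose origin is the TCP and whose axes are the flange's). Camera axes: x right, y down, z forward; pixel columns grow to the right and rows downward; lengths in m; the calibration is good to about 2 mm. The wrist camera is an equidistant fisheye: a pixel r from the principal point sees the ray r / f radians off the axis. A picture is of the moment at which its call begins: read the wrist's pose just before it. There is no depth.
- robot.hand_in(): hands the job in; it is judged then, once.
Trained networks look in a picture, given as the dict that the camera call returned (one of the last four; its "shot" number tells which), for a name from the list of things; names that differ only in an ending like _2 or _b are one class to them, and where a whole thing is asked for, a point or a joint stands for the part that bears it (a point fixed in the world has none). Each returns a list of dicts, best first, with "score" (0 to 1); they miss things now and then, are a little off and sometimes report something else, mostly with a low value. They report only what shows in the picture. A call takes as long as a camera call.
- robot.search_frame(target, picture): "centre" ([x, y, z] in m, in world coordinates, good to about 4 mm: the middle of the surface that is visible of it).
- robot.trace(target, picture): "pixels" (480x640 bool, what is visible of it).
The state is a dict: "time": time; "qpos": joint angles; "qvel": joint speeds; "joint_efforts": joint torques, N m; "tool_pos": TCP position; "tool_rot": TCP orientation; "contact_force": force on the tool from outside, world axes, zero at the start; "torque": the same for the moment, N m; "opening": finger opening in m; "grip_force": force on a finger pad.
Only numpy, scipy, OpenCV 4.12 (cv2) and the standard library are available. Lean on these libraries where they do the work, as an engineer would, in place of code of your own. Each camera call takes 0.05 s, during which the arm holds its last target. There are 200 camera calls.

## Working session

There is one attempt and no reset: what is moved stays moved. The work goes in short steps, Python scripts to look and compute and a tool call to move; the robot and the scene stay as the last step left them, time stands still between calls to the robot, and variables do not carry over. Pictures are saved under pics/ and viewed, at most 14 in all, crops included, and the job is handed in when it is done.

Besides the shell and the picture viewer there is one more tool, called as a command line: name --argument value ..., lists and objects as JSON in quotes. apply_moves: Moves the arm, as the interface text tells. Its arguments: {"type":"object","properties":{"motion":{"type":"string"},"force":{"type":"number"}},"required":["motion"]}

```bash
mkdir -p pics; ls; python3 - <<'E'
from cell import robot
import cv2,pickle
s=robot.observe(); print(s['tool_pos'],s['tool_rot'],s['opening'],s['time'])
for n in ['scene','top']:
    p=robot.read_camera(n); cv2.imwrite(f'pics/{n}0.png',p['img'][:,:,::-1]); pickle.dump(p,open(f'{n}0.pkl','wb'))
    print(n,p['fovy'],p['cx'],p['cy'],(-p['R'].T@p['t']).round(3),p['R'].round(2).tolist())
    for k in ['espresso_cup','tall_cup','sugar_pot','milk_jug']:
        for d in robot.search_frame(k+'_mid',p)[:2]: print(k,d['centre'],d['score'])
    for k in ['saucer_small','saucer_large','plate_square','plate_oval','trivet','water_glass_mid']:
        for d in robot.search_frame(k,p)[:2]: print(k,d['centre'],d['score'])
E
```

```text
pics
[0.23174223 0.4705659  0.18865333] [-3.14007949e+00 -2.24049200e-04  2.68378017e+00] 0.09223207607233051 0.0
scene 53.87857673444343 323.2058365416405 244.36043149809038 [1.288 0.317 0.626] [[-0.42, 0.91, 0.02], [0.51, 0.25, -0.82], [-0.75, -0.33, -0.57]]
espresso_cup [0.4791, 0.0168, 0.0444] 0.97
tall_cup [0.4631, 0.2781, 0.074] 0.92
sugar_pot [0.4392, -0.2668, 0.0601] 0.97
milk_jug [0.6362, -0.1545, 0.0568] 0.65
saucer_small [0.427, -0.2582, 0.0021] 0.62
saucer_small [0.4359, -0.2663, 0.0582] 0.49
saucer_large [0.6375, -0.1373, 0.004] 0.61
saucer_large [0.6255, 0.0049, 0.0587] 0.47
plate_square [0.4801, 0.0409, 0.0091] 0.91
plate_square [0.6264, 0.1374, 0.0049] 0.58
plate_oval [0.4551, 0.276, 0.0068] 0.73
plate_oval [0.6378, -0.1337, 0.006] 0.72
trivet [0.6252, 0.1345, 0.0055] 0.57
water_glass_mid [0.623, 0.0062, 0.0635] 0.94
top 56.54802932335464 321.2725849907505 239.21710837712885 [ 0.422 -0.008  0.872] [[0.02, -1.0, 0.01], [-0.99, -0.02, -0.16], [0.16, -0.01, -0.99]]
espresso_cup [0.4654, 0.0156, 0.0133] 0.87
tall_cup [0.4327, 0.2918, 0.0609] 0.93
tall_cup [0.4549, 0.0163, 0.0019] 0.17
sugar_pot [0.4139, -0.268, 0.0823] 0.75
milk_jug [0.6259, -0.1662, 0.0469] 0.79
saucer_small [0.4089, -0.2622, 0.0093] 0.77
saucer_small [0.4327, 0.2931, 0.0616] 0.75
saucer_large [0.6086, -0.1494, 0.0101] 0.74
plate_square [0.4526, 0.0163, 0.0024] 0.62
plate_oval [0.4388, 0.25, 0.0077] 0.8
trivet [0.6207, 0.1308, 0.0129] 0.76
water_glass_mid [0.6092, 0.0003, 0.0374] 0.58
```

View pics/top0.png

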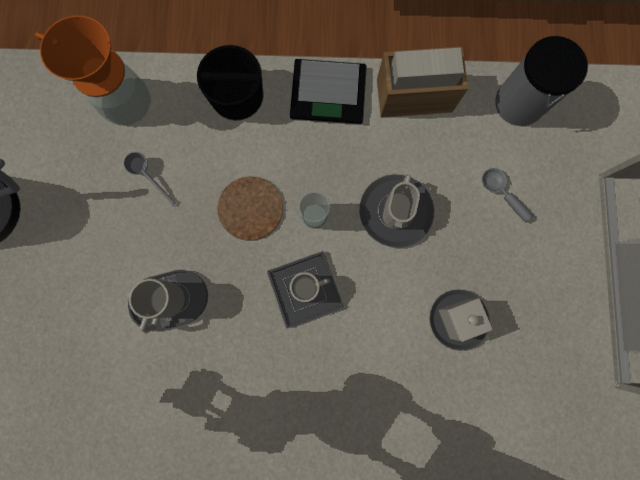

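View pics/scene0.png

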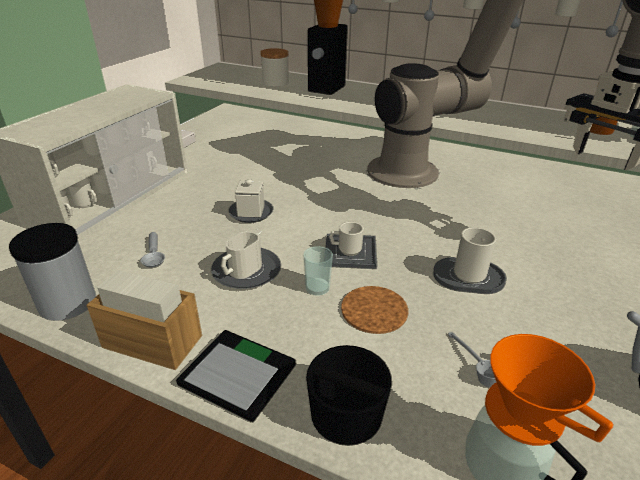

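The top view shows the tall cup on the oval plate (155,298), the espresso cup on the square plate (305,288), the pot on the small saucer (465,320) and the jug on the large saucer (402,203). The trivet at (250,208) is free and the glass is at (315,210). So there are two swaps, and each goes via the trivet. I'll fit models to the masks from both cameras.

```bash
cat > m.py <<'E'
import numpy as np,cv2
from scipy.optimize import minimize
def proj(p,X):
    f=240/np.tan(np.radians(p['fovy'])/2); c=X@p['R'].T+p['t']
    return c[:,:2]/c[:,2:]*f+[p['cx'],p['cy']]
T=np.linspace(0,2*np.pi,48,endpoint=False)
def ring(a,b,z): return np.c_[a*np.cos(T),b*np.sin(T),0*T+z]
def sq(a,z): return np.array([[i*a,j*a,z] for i in(-1,1) for j in(-1,1)])
def box(x0,x1,y0,y1,z0,z1): return np.array([[x,y,z] for x in(x0,x1) for y in(y0,y1) for z in(z0,z1)])
V=np.vstack
# convex parts, z above underside
M={'espresso_cup_mid':[V([ring(.021,.021,0),ring(.027,.027,.062)]),box(-.004,.004,.02,.045,.018,.048)],
'tall_cup_mid':[V([ring(.034,.034,0),ring(.034,.034,.1)]),box(-.005,.005,.03,.059,.025,.08)],
'sugar_pot_mid':[V([sq(.03,0),sq(.03,.07)]),V([ring(.009,.009,.07),ring(.009,.009,.09)])],
'milk_jug_mid':[V([ring(.038,.026,0),ring(.038,.026,.072)]),box(-.058,-.034,-.004,.004,.018,.058)],
'saucer_small':[V([ring(.04,.04,0),ring(.058,.058,.012)])],
'saucer_large':[V([ring(.05,.05,0),ring(.075,.075,.012)])],
'plate_square':[V([sq(.045,0),sq(.058,.012)])],
'plate_oval':[V([ring(.055,.035,0),ring(.075,.052,.012)])],
'trivet':[V([ring(.065,.065,0),ring(.065,.065,.008)])],
'water_glass_mid':[V([ring(.029,.029,0),ring(.029,.029,.085)])]}
def sil(p,name,x,y,yaw,z0,m=None):
    m=np.zeros((960,1280),np.uint8) if m is None else m
    c,s=np.cos(yaw),np.sin(yaw)
    for part in M[name]:
        X=part@np.array([[c,s,0],[-s,c,0],[0,0,1]])+[x,y,z0]
        cv2.fillConvexPoly(m,cv2.convexHull(np.round(proj(p,X)*2+.5).astype(np.int32)),1)
    return m
def up(b): return cv2.resize(b.astype(np.uint8),(1280,960),interpolation=cv2.INTER_NEAREST)
def fit(name,obs,x0,z0,yaws,occ=None):
    """obs: list of (picture, visible mask, ignore mask)"""
    O=[(p,up(v),up(i)) for p,v,i in obs]
    def cost(q):
        e=0
        for p,v,i in O:
            s=sil(p,name,q[0],q[1],q[2],z0)
            ok=(i==0); e+=((s!=v)&ok).sum()/max(((s|v)*ok).sum(),1)
        return e/len(O)
    best=None
    for y in yaws:
        S=np.array([[0,0,0],[.012,0,.1],[0,.012,-.1],[-.008,-.008,.25]])+[x0[0],x0[1],y]
        r=minimize(cost,[x0[0],x0[1],y],method='Nelder-Mead',options=dict(initial_simplex=S,xatol=2e-4,fatol=1e-4,maxiter=150))
        if best is None or r.fun<best.fun: best=r
    return best.x,best.fun
E
cat > fit0.py <<'E'
from cell import robot
from m import *
import sys
P=[robot.read_camera(n) for n in('scene','top')]
G={'espresso_cup_mid':(.455,.016),'tall_cup_mid':(.445,.28),'sugar_pot_mid':(.42,-.267),'milk_jug_mid':(.62,-.16),
'water_glass_mid':(.61,.003),'saucer_small':(.41,-.262),'saucer_large':(.61,-.15),'plate_square':(.455,.016),'plate_oval':(.44,.26),'trivet':(.62,.13)}
tr={}
for n in G:
    for k,p in enumerate(P):
        L=[d for d in robot.trace(n,p) if d['score']>.3]
        # choose candidate nearest the guess
        c=proj(p,np.array([[*G[n],.03]]))[0]
        L=[d for d in L if np.hypot(*(np.argwhere(d['pixels']).mean(0)[::-1]-c))<40]
        tr[n,k]=L[0]['pixels'] if L else None
for n in G:
    pl=n[:4] in('sauc','plat','triv'); z0=0 if pl or n[:2]=='wa' else .006
    obs=[]
    for k,p in enumerate(P):
        if tr[n,k] is None: print(n,'none in',k); continue
        ign=np.zeros((480,640),bool)
        for m in G:
            if m!=n and tr[m,k] is not None and m.endswith('mid'): ign|=cv2.dilate(tr[m,k].astype(np.uint8),np.ones((3,3)))>0
        obs.append((p,tr[n,k],ign&~tr[n,k]))
    sym={'saucer_small','saucer_large','trivet','water_glass_mid'}
    ys=[0] if n in sym else [-.4,.1,.5,1.] if n[:2] in('su',) or n=='plate_square' else [-.7,0,.7,1.4] if n=='plate_oval' else np.arange(8)*np.pi/4
    x,e=fit(n,obs,G[n],z0,ys)
    sep=[fit(n,[o],x[:2],z0,[x[2]])[0].round(3).tolist() for o in obs]
    print(n,x.round(4),round(e,3),sep,flush=True)
E
python3 fit0.py
```

```text
espresso_cup_mid [0.4635 0.016  3.2353] 0.131 [[0.462, 0.016, 3.357], [0.463, 0.016, 3.495]]
tall_cup_mid none in 0
tall_cup_mid [0.4361 0.2795 1.3095] 0.068 [[0.436, 0.28, 1.307]]
sugar_pot_mid [ 0.4116 -0.2784  0.383 ] 0.075 [[0.405, -0.281, 0.454], [0.413, -0.278, 0.371]]
milk_jug_mid [ 0.6204 -0.1614  2.924 ] 0.085 [[0.617, -0.162, 2.877], [0.623, -0.162, 2.94]]
water_glass_mid [0.6051 0.003  0.0445] 0.143 [[0.6, 0.001, 0.1], [0.607, 0.003, 0.098]]
saucer_small [ 0.4113 -0.2777  0.3537] 0.098 [[0.411, -0.278, 0.354], [0.411, -0.279, 0.417]]
saucer_large [ 0.6196 -0.1607  0.2517] 0.066 [[0.618, -0.161, 0.279], [0.621, -0.16, 0.277]]
plate_square none in 1
plate_square [0.4676 0.0197 0.3471] 0.046 [[0.468, 0.02, 0.347]]
plate_oval [0.4362 0.2767 1.8706] 0.308 [[0.447, 0.279, 1.883], [0.435, 0.276, 1.912]]
trivet [0.6192 0.131  0.0154] 0.043 [[0.618, 0.131, 0.065], [0.621, 0.131, 0.078]]
```

```bash
cat > ov.py <<'E'
from m import *
import pickle
Q={'espresso_cup_mid':(.463,.016,3.4),'tall_cup_mid':(.436,.2795,1.31),'sugar_pot_mid':(.412,-.278,.383),'milk_jug_mid':(.6204,-.1614,2.924),
'saucer_small':(.4113,-.2777,0),'saucer_large':(.6196,-.1607,0),'plate_square':(.4676,.0197,.347),'plate_oval':(.4362,.2767,1.87)}
p=pickle.load(open('top0.pkl','rb'));im=cv2.resize(p['img'][:,:,::-1],None,fx=2,fy=2,interpolation=cv2.INTER_CUBIC)
for n,(x,y,w) in Q.items():
    c,_=cv2.findContours(sil(p,n,x,y,w,0 if n[0]=='p' or n[:2]=='sa' else .006),cv2.RETR_EXTERNAL,cv2.CHAIN_APPROX_NONE)
    cv2.drawContours(im,c,-1,(0,255,255) if n[0]=='p' or n[:2]=='sa' else (0,0,255),1)
im=cv2.convertScaleAbs(im,alpha=1.5)
cv2.imwrite('pics/ov1.png',np.hstack([im[500:700,220:500],im[490:680,520:720].copy() if 0 else im[500:700,520:720],im[560:760,840:1020]]))
cv2.imwrite('pics/ov1b.png',im[330:520,690:890])
E
python3 ov.py
```

```text
(no output)
```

View pics/ov1.png

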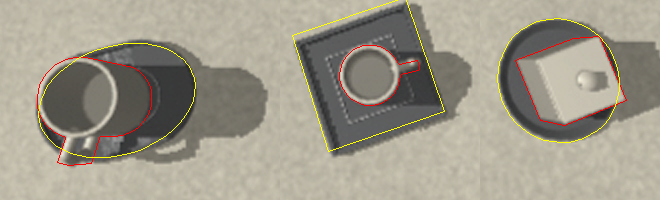

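View pics/ov1b.png

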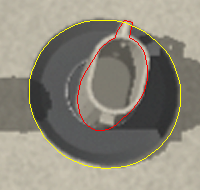

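The espresso cup, pot, jug and round saucers fit well. The square plate is several mm off (about (+7,+4) px in the double-size crop) and the oval is uncertain, so I'll measure each plate once it's empty. First pick: the espresso cup.

```bash
cat > to.py <<'E'
import sys
from cell import robot
import numpy as np
from scipy.spatial.transform import Rotation as Ro
s=robot.observe(); x,y,z,w=map(float,sys.argv[1:5])
R=Ro.from_euler('xyz',s['tool_rot']); D=Ro.from_euler('xyz',[np.pi,0,w])
d=R.inv().apply(np.array([x,y,z])-s['tool_pos'])*100
print('shift cm',d.round(2),'turn',(R.inv()*D).as_rotvec().round(3),'q',np.round(s['qpos'],2),'t',round(s['time'],2),'pos',s['tool_pos'].round(4))
E
python3 to.py .463 .016 .17 1.78
```

```text
shift cm [-40.83 -30.6    1.93] turn [ 0.    -0.     0.904] q [ 0.97  0.34  1.52 -0.    1.28 -0.15] t 2.2 pos [0.232  0.4709 0.1893]
```

apply_moves --motion "100 -3.4 -2.55 0.16 0 0 0;100 -3.4 -2.55 0.16 0 0 0;100 -3.4 -2.55 0.16 0 0 0;100 -3.4 -2.55 0.16 0 0 0;100 -3.4 -2.55 0.16 0 0 0;100 -3.4 -2.55 0.16 0 0 0;100 -3.4 -2.55 0.16 0 0 0;100 -3.4 -2.55 0.16 0 0 0;100 -3.4 -2.55 0.16 0 0 0;100 -3.4 -2.55 0.16 0 0 0;100 -3.4 -2.55 0.16 0 0 0;100 -3.4 -2.55 0.16 0 0 0;100 0 0 0 0 0 0.15;100 0 0 0 0 0 0.15;100 0 0 0 0 0 0.15;100 0 0 0 0 0 0.15;100 0 0 0 0 0 0.15;100 0 0 0 0 0 0.15;100 0 0 0 0 0 0" --force 12

```text
time: 4.58
tool_pos: [0.4628, 0.0162, 0.1702]
tool_rot: [3.141, -0.0, 1.785]
contact_force: [0.3, 0.1, -0.4]
opening: 0.0917
grip_force: 0.0
```

```bash
python3 to.py .463 .016 .036 1.78; python3 - <<'E'
from cell import robot
import cv2
p=robot.read_camera('wrist');cv2.imwrite('pics/w1.png',p['img'][:,:,::-1]);print(p['fovy'],p['cx'],p['cy'],p['hand_eye'].round(3).tolist())
E
```

```text
shift cm [-2.000e-02  1.000e-02  1.342e+01] turn [ 0.    -0.     0.005] q [-0.13  0.25  1.72  0.    1.18 -0.35] t 4.58 pos [0.4628 0.0162 0.1702]
65.70646984690485 324.4259075397254 235.5312476504893 [[0.0, -0.966, -0.26, 0.07], [1.0, 0.0, -0.0, -0.0], [0.0, -0.26, 0.966, -0.195], [0.0, 0.0, 0.0, 1.0]]
```

View pics/w1.png

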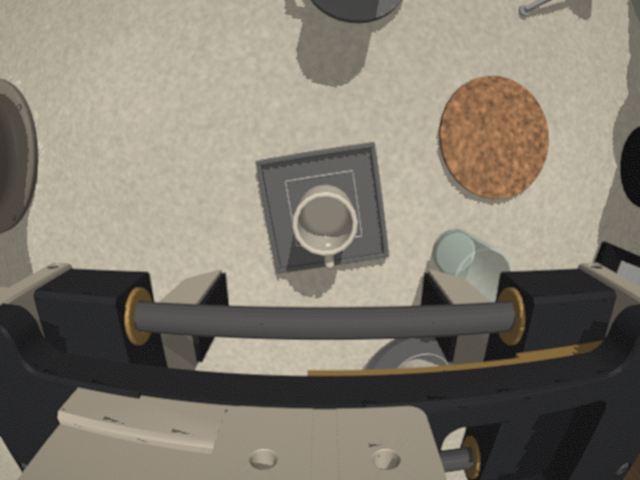

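The wrist view shows the cup at (325,222), midway between the fingers (220 and 430). Its handle at (330,262) is perpendicular to the closing line. I'll descend and grip.

apply_moves --motion "100 0 0 1.9 0 0 0;100 0 0 1.9 0 0 0;100 0 0 1.9 0 0 0;100 0 0 1.9 0 0 0;100 0 0 1.9 0 0 0;100 0 0 1.9 0 0 0;100 0 0 1.0 0 0 0;100 0 0 1.0 0 0 0;100 0 0 0 0 0 0;0 0 0 0 0 0 0;0 0 0 0 0 0 0;0 0 0 0 0 0 0;0 0 0 0 0 0 0;0 0 0 0 0 0 0;0 0 0 0 0 0 0" --force 15

```text
time: 6.5
tool_pos: [0.4628, 0.0162, 0.0361]
tool_rot: [3.142, -0.0, 1.784]
contact_force: [-0.2, -0.5, 0.2]
opening: 0.0365
grip_force: 0.0
```

```bash
python3 - <<'E'
from cell import robot
import cv2
p=robot.read_camera('wrist');cv2.imwrite('pics/w2.png',p['img'][:,:,::-1]);s=robot.observe();print(s['opening'],s['grip_force'],s['time'])
E
```

```text
0.03230393603890759 0.0 6.55
```

View pics/w2.png

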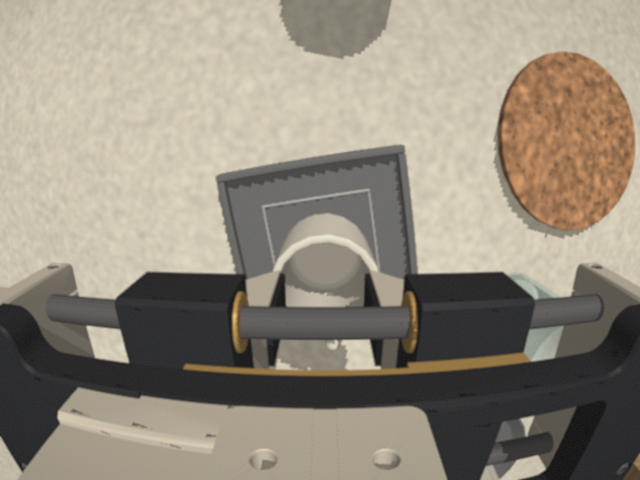

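```bash
cat > wr.py <<'E'
from cell import robot
import numpy as np
from scipy.spatial.transform import Rotation as Ro
def wproj(p,s,X):
    R=Ro.from_euler('xyz',s['tool_rot']).as_matrix(); t=(np.atleast_2d(X)-s['tool_pos'])@R
    H=p['hand_eye']; c=(t-H[:3,3])@H[:3,:3]
    f=240/np.tan(np.radians(p['fovy'])/2); r=np.hypot(c[:,0],c[:,1]); th=np.arctan2(r,c[:,2])
    return c[:,:2]/r[:,None]*f*th[:,None]+[p['cx'],p['cy']]
E
python3 - <<'E'
from wr import *
from m import *
s=robot.observe();p=robot.read_camera('wrist')
tx=np.array([np.cos(1.784),np.sin(1.784),0]);ty=np.array([np.sin(1.784),-np.cos(1.784),0])
for d in (0,.01,.02,.03):
    c=s['tool_pos']*[1,1,0]+[0,0,.068]+d*tx
    print(d,wproj(p,s,np.array([c+.027*tx,c-.027*tx,c+.027*ty,c-.027*ty])).round(0).tolist())
q=robot.read_camera('top'); print([ (d['centre'],d['score']) for d in robot.search_frame('espresso_cup_mid',q)])
q=robot.read_camera('scene'); print([ (d['centre'],d['score']) for d in robot.search_frame('espresso_cup_mid',q)])
print(s['opening'],s['grip_force'],s['contact_force'])
cv2.imwrite('pics/s2.png',cv2.resize(q['img'][180:300,270:430,::-1],None,fx=5,fy=5))
E
```

```text
0 [[325.0, 233.0], [325.0, 336.0], [381.0, 287.0], [269.0, 287.0]]
0.01 [[325.0, 211.0], [325.0, 319.0], [382.0, 268.0], [267.0, 268.0]]
0.02 [[325.0, 189.0], [325.0, 301.0], [383.0, 248.0], [266.0, 248.0]]
0.03 [[325.0, 167.0], [325.0, 282.0], [384.0, 227.0], [266.0, 227.0]]
[]
[([0.4281, -0.2568, 0.0057], 0.67), ([0.4813, 0.0202, 0.044], 0.66)]
0.03230393603890759 0.0 [-0.34258072  0.35898071  0.66826356]
```

View pics/s2.png

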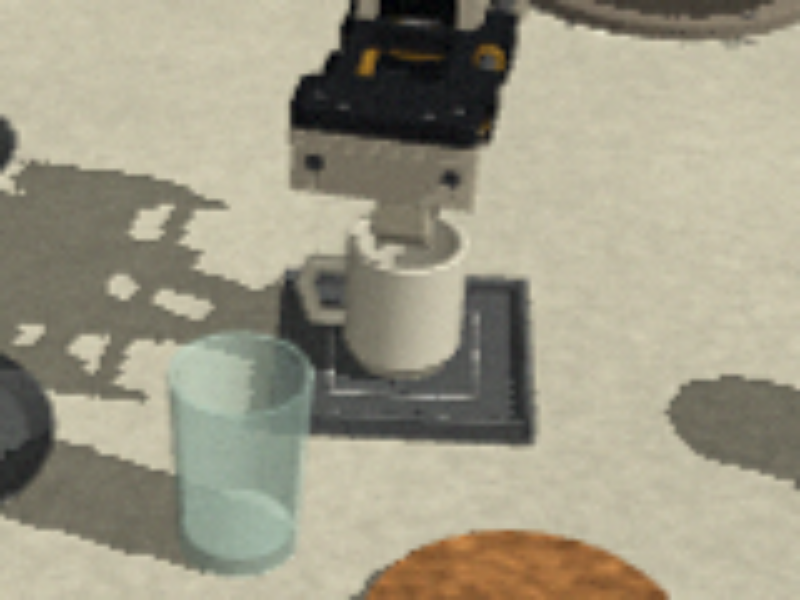

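apply_moves --motion "0 0 0 0 0 0 0;0 0 0 0 0 0 0"

```text
time: 7.05
tool_pos: [0.4628, 0.0161, 0.0361]
tool_rot: [3.142, -0.0, 1.784]
contact_force: [0.1, -0.2, -0.2]
opening: 0.0008
grip_force: 0.0
```

```bash
python3 - <<'E'
from wr import *
import cv2
q=robot.read_camera('scene');w=robot.read_camera('wrist');t=robot.read_camera('top')
s=robot.observe()
print(s['opening'],s['grip_force'],[ (d['centre'],d['score']) for d in robot.search_frame('espresso_cup_mid',q)])
R=Ro.from_euler('xyz',s['tool_rot']).as_matrix()
im=w['img'][:,:,::-1].copy()
for y in(-.046,0,.046):
    for u in wproj(w,s,s['tool_pos']+R@[0,y,0]): print(u); cv2.circle(im,tuple(int(v) for v in u),3,(0,0,255),-1)
a=cv2.resize(q['img'][140:290,270:430,::-1],(400,375),interpolation=cv2.INTER_CUBIC)
b=cv2.resize(im[140:400,180:460],(400,375));c=cv2.resize(t['img'][200:360,230:390,::-1],(400,225*1))
cv2.imwrite('pics/mt.png',np.vstack([np.hstack([a,b]),np.hstack([c,c*0])]))
E
```

```text
0.0005252477460607692 0.0 [([0.4803, 0.0167, 0.0459], 0.8)]
[243.519661   264.86040207]
[324.67435104 265.35874104]
[405.81681539 264.90723452]
```

View pics/mt.png

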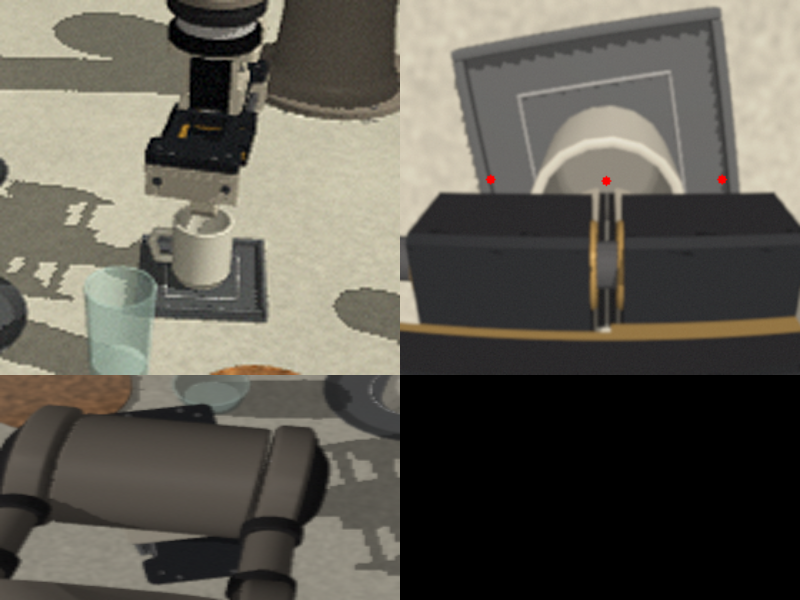

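apply_moves --motion "0 0 0 -1 0 0 0;0 0 0 -1 0 0 0;0 0 0 -1 0 0 0;0 0 0 -1 0 0 0;0 0 0 -1 0 0 0;0 0 0 -1 0 0 0;0 0 0 -1 0 0 0;0 0 0 0 0 0 0"

```text
time: 8.25
tool_pos: [0.4633, 0.0161, 0.1069]
tool_rot: [3.14, 0.001, 1.784]
contact_force: [-0.4, -0.0, 0.3]
opening: 0.0004
grip_force: 0.0
```

```bash
python3 - <<'E'
from wr import *
import cv2
w=robot.read_camera('wrist')
q=robot.read_camera('scene')
s=robot.observe(); print(s['tool_pos'],s['opening'])
R=Ro.from_euler('xyz',s['tool_rot']).as_matrix()
im=w['img'][:,:,::-1].copy()
tx=R[:,0];ty=R[:,1]
T=np.linspace(0,6.28,40)
for r,z in((.027,.068),(.021,.006)):
  for a in T:
    X=np.array([.463+r*np.cos(a),.016+r*np.sin(a),z]); cv2.circle(im,tuple(int(v) for v in wproj(w,s,X)[0]),1,(0,0,255),-1)
cv2.circle(im,tuple(int(v) for v in wproj(w,s,s['tool_pos'])[0]),3,(0,255,0),-1)
a=cv2.resize(q['img'][140:290,270:430,::-1],(400,375),interpolation=cv2.INTER_CUBIC)
b=cv2.resize(im[100:400,160:480],(400,375))
cv2.imwrite('pics/mt2.png',np.hstack([a,b]))
E
```

```text
[0.46264382 0.01617197 0.10602927] 0.0003804382178462271
```

View pics/mt2.png

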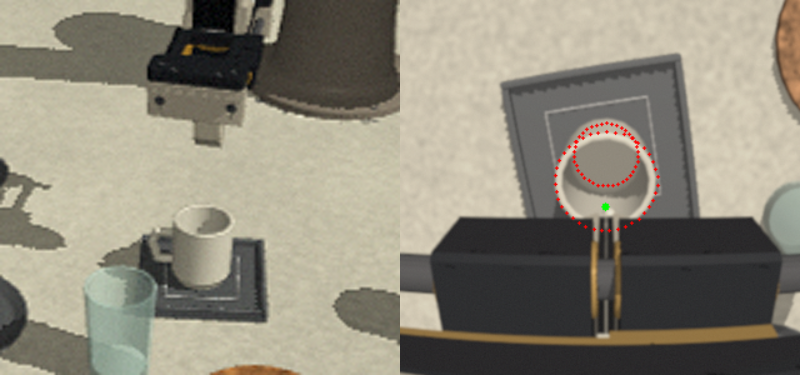

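```bash
python3 - <<'E'
from cell import robot
from m import *
import pickle
p=pickle.load(open('scene0.pkl','rb')); s=robot.observe()
print(proj(p,np.array([s['tool_pos'],s['tool_pos']+[0,0,.066],[.463,.016,.068],[.463,.016,.006]])).round(1), s['tool_pos'])
print(proj(p,np.array([[.463+.1,.016,.106],[.463,.016,.15]])).round(1))
E
```

```text
[[351.8 213.3]
 [353.4 185.9]
 [350.8 228.3]
 [349.5 251.3]] [0.46264382 0.01617197 0.10602927]
[[333.1 236.5]
 [352.8 195.4]]
```

```bash
python3 - <<'E'
from wr import *
from m import *
p=robot.read_camera('scene'); w=robot.read_camera('wrist'); s=robot.observe()
R=Ro.from_euler('xyz',s['tool_rot']).as_matrix()
for z in (0,-.03,-.04,-.05): print(z,wproj(w,s,s['tool_pos']+R@[0,0,z]).round(0), proj(p,(s['tool_pos']+R@[0,0,z])[None]).round(1))
for z in (-.066,-.104):
    print(z,proj(p,np.array([s['tool_pos']+R@[i*.0375,j*.095,z] for i in(-1,1) for j in (-1,1)])).round(0).tolist())
for y in(.03,.065):print(y,proj(p,np.array([s['tool_pos']+R@[0,y,z] for z in (0,-.04,-.066,-.1)])).round(0).tolist())
a=cv2.resize(p['img'][130:220,300:400,::-1],(600,540),interpolation=cv2.INTER_CUBIC); cv2.imwrite('pics/g.png',a)
E
```

```text
0 [[325. 265.]] [[351.9 213.4]]
-0.03 [[325. 286.]] [[352.6 201.2]]
-0.04 [[325. 295.]] [[352.8 197.1]]
-0.05 [[325. 304.]] [[353.1 192.9]]
-0.066 [[344.0, 165.0], [326.0, 206.0], [377.0, 169.0], [365.0, 211.0]]
-0.104 [[345.0, 149.0], [327.0, 189.0], [378.0, 153.0], [366.0, 193.0]]
0.03 [[350.0, 221.0], [350.0, 204.0], [351.0, 193.0], [352.0, 178.0]]
0.065 [[347.0, 229.0], [347.0, 212.0], [348.0, 201.0], [349.0, 186.0]]
```

View pics/g.png

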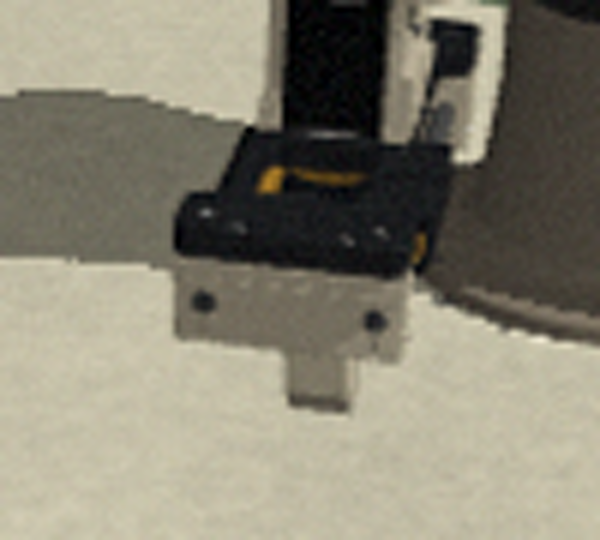

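The scene view shows the fingertip at (353,198), but the reported TCP projects to (352,213). The real fingertips therefore sit about 42 mm behind the reported TCP, and the gripper closed in the air just above the rim without touching the cup. From here I'll command heights 42 mm lower.

apply_moves --motion "100 0 0 0 0 0 0;100 0 0 0 0 0 0;100 0 0 0.5 0 0 0;100 0 0 0.5 0 0 0;100 0 0 0.5 0 0 0;100 0 0 0.5 0 0 0;100 0 0 0.5 0 0 0;100 0 0 0.5 0 0 0;100 0 0 0 0 0 0;100 0 0 0 0 0 0;100 0 0 1.5 0 0 0;100 0 0 1.5 0 0 0;100 0 0 1.5 0 0 0;100 0 0 1.5 0 0 0;100 0 0 1 0 0 0;100 0 0 1 0 0 0;100 0 0 0.2 0 0 0;100 0 0 0 0 0 0"

```text
time: 10.7
tool_pos: [0.4629, 0.0162, -0.0058]
tool_rot: [3.141, -0.0, 1.784]
contact_force: [0.2, -0.5, 0.0]
opening: 0.092
grip_force: 0.0
```

apply_moves --motion "0 0 0 0 0 0 0;0 0 0 0 0 0 0;0 0 0 0 0 0 0;0 0 0 0 0 0 0;0 0 0 0 0 0 0;0 0 0 0 0 0 0;0 0 0 0 0 0 0" --force 15

```text
time: 11.58
tool_pos: [0.4628, 0.0162, -0.0058]
tool_rot: [3.141, -0.0, 1.784]
contact_force: [-0.4, 0.6, 0.4]
opening: 0.0533
grip_force: 15.0
```

apply_moves --motion "0 0 0 -0.5 0 0 0;0 0 0 -1 0 0 0;0 0 0 -1.5 0 0 0;0 0 0 -2 0 0 0;0 0 0 -2 0 0 0;0 0 0 -2 0 0 0;0 0 0 -2 0 0 0;0 0 0 -1 0 0 0;0 0 0 0 0 0 0"

```text
time: 12.7
tool_pos: [0.4631, 0.0161, 0.1147]
tool_rot: [3.14, 0.0, 1.784]
contact_force: [0.3, 0.2, -2.7]
opening: 0.0532
grip_force: 15.0
```

```bash
python3 to.py .6195 .131 .115 1.784
```

```text
shift cm [ 7.920e+00  1.772e+01 -1.000e-02] turn [ 0.001  0.    -0.   ] q [-0.13  0.31  1.8   0.    1.03 -0.34] t 12.7 pos [0.4631 0.0161 0.1147]
```

apply_moves --motion "0 0.99 2.215 0 0 0 0;0 0.99 2.215 0 0 0 0;0 0.99 2.215 0 0 0 0;0 0.99 2.215 0 0 0 0;0 0.99 2.215 0 0 0 0;0 0.99 2.215 0 0 0 0;0 0.99 2.215 0 0 0 0;0 0.99 2.215 0 0 0 0;0 0 0 0 0 0 0;0 0 0 1.8 0 0 0;0 0 0 1.8 0 0 0;0 0 0 1.8 0 0 0;0 0 0 1.8 0 0 0;0 0 0 1.8 0 0 0;0 0 0 1 0 0 0;0 0 0 1 0 0 0;0 0 0 0.5 0 0 0;0 0 0 0.3 0 0 0;0 0 0 0 0 0 0"

```text
time: 15.08
tool_pos: [0.6195, 0.1311, -0.0035]
tool_rot: [3.141, 0.0, 1.784]
contact_force: [-0.3, 0.3, -0.8]
opening: 0.0532
grip_force: 15.0
```

apply_moves --motion "85 0 0 0 0 0 0;85 0 0 0 0 0 0;85 0 0 0 0 0 0;85 0 0 0 0 0 0;100 0 0 -1 0 0 0;100 0 0 -1.5 0 0 0;100 0 0 -2 0 0 0;100 0 0 -2 0 0 0;100 0 0 -2 0 0 0;100 0 0 -2 0 0 0;100 0 0 -1 0 0 0;100 0 0 0 0 0 0"

```text
time: 16.58
tool_pos: [0.6197, 0.1311, 0.1123]
tool_rot: [3.14, 0.0, 1.784]
contact_force: [0.1, 0.4, -0.2]
opening: 0.092
grip_force: 0.0
```

```bash
python3 to.py .412 -.278 .115 1.784;cat > one.py <<'E'
# fit a single named thing: name x y z0 cams [ignore names...]
from cell import robot
from m import *
import sys
n=sys.argv[1]; g=(float(sys.argv[2]),float(sys.argv[3])); z0=float(sys.argv[4]); yaws=[float(v) for v in sys.argv[5].split(',')]; oth=sys.argv[6:]
obs=[]
def pick(name,p,c):
    L=[d for d in robot.trace(name,p) if d['score']>.3 and np.hypot(*(np.argwhere(d['pixels']).mean(0)[::-1]-c))<30]
    return L[0]['pixels'] if L else None
for cam in('scene','top'):
    p=robot.read_camera(cam); c=proj(p,np.array([[*g,.03*(z0>0)]]))[0]; v=pick(n,p,c)
    if v is None: print(cam,'none'); continue
    ign=np.zeros((480,640),bool)
    for o in oth:
        u=pick(o,p,c)
        if u is not None: ign|=cv2.dilate(u.astype(np.uint8),np.ones((3,3)))>0
    obs.append((p,v,ign&~v))
for o in [obs]+([[q] for q in obs] if len(obs)>1 else []):
    x,e=fit(n,o,g,z0,yaws); print(n,x.round(4),round(e,3))
E
python3 one.py plate_square .464 .014 0 0,.35,.7; python3 one.py espresso_cup_mid .62 .131 .008 3.4
```

```text
shift cm [-35.59 -28.95  -0.32] turn [ 0.002  0.    -0.   ] q [ 0.09  0.6   1.31  0.    1.22 -0.13] t 16.57 pos [0.6197 0.1311 0.1123]
plate_square [0.4629 0.0172 0.3527] 0.14
plate_square [0.4697 0.02   0.2991] 0.224
plate_square [0.4622 0.0173 0.3684] 0.021
espresso_cup_mid [0.6196 0.1309 3.4226] 0.458
espresso_cup_mid [0.6189 0.1318 3.4204] 0.11
espresso_cup_mid [0.6281 0.0979 3.9582] 0.774
```

apply_moves --motion "100 -2.967 -2.413 0 0 0 0;100 -2.967 -2.413 0 0 0 0;100 -2.967 -2.413 0 0 0 0;100 -2.967 -2.413 0 0 0 0;100 -2.967 -2.413 0 0 0 0;100 -2.967 -2.413 0 0 0 0;100 -2.967 -2.413 0 0 0 0;100 -2.967 -2.413 0 0 0 0;100 -2.967 -2.413 0 0 0 0;100 -2.967 -2.413 0 0 0 0;100 -2.967 -2.413 0 0 0 0;100 -2.967 -2.413 0 0 0 0;100 0 0 0 0 0 -0.17;100 0 0 0 0 0 0;100 0 0 0 0 0 0"

```text
time: 18.85
tool_pos: [0.4116, -0.2778, 0.111]
tool_rot: [3.142, -0.0, 1.951]
contact_force: [-0.0, -0.1, 0.4]
opening: 0.0919
grip_force: 0.0
```

```bash
python3 to.py .412 -.278 0 1.954; cat > wfit.py <<'E'
# fit a thing in the wrist picture: name x y yaw z0
import m,sys
from wr import *
from m import *
n=sys.argv[1]; x,y,yaw,z0=map(float,sys.argv[2:6])
s=robot.observe(); w=robot.read_camera('wrist'); 
m.proj=lambda p,X: wproj(p,s,X)
c=wproj(w,s,[[x,y,z0+.03]])[0]
L=[d for d in robot.trace(n,w) if d['score']>.3 and np.hypot(*(np.argwhere(d['pixels']).mean(0)[::-1]-c))<70]
print(len(L))
if L:
    v=L[0]['pixels']; ign=np.zeros((480,640),bool)
    ign[int(np.argwhere(v)[:,0].max())-1:]=True   # gripper hides the lower part
    q,e=fit(n,[(w,v,ign)],(x,y),z0,[yaw]); print(n,q.round(4),round(e,3))
E
python3 wfit.py sugar_pot_mid .412 -.278 .385 .006
```

```text
shift cm [-0.03  0.03 11.1 ] turn [ 0.    -0.    -0.003] q [-0.75  0.37  1.72  0.    1.05 -1.13] t 18.85 pos [ 0.4116 -0.2778  0.111 ]
1
sugar_pot_mid [ 0.4127 -0.2798  0.3824] 0.02
```

apply_moves --motion "100 0 0 1.8 0 0 0;100 0 0 1.8 0 0 0;100 0 0 1.8 0 0 0;100 0 0 1.8 0 0 0;100 0 0 1.8 0 0 0;100 0 0 1 0 0 0;100 0 0 0.7 0 0 0;100 0 0 0.3 0 0 0;100 0 0 0 0 0 0;0 0 0 0 0 0 0;0 0 0 0 0 0 0;0 0 0 0 0 0 0;0 0 0 0 0 0 0;0 0 0 0 0 0 0;0 0 0 0 0 0 0" --force 20

```text
time: 20.82
tool_pos: [0.4116, -0.2782, 0.0012]
tool_rot: [3.141, 0.0, 1.954]
contact_force: [-0.1, 0.4, 1.6]
opening: 0.0597
grip_force: 20.0
```

apply_moves --motion "0 0 0 0 0 0 0;0 0 0 -0.5 0 0 0;0 0 0 -1 0 0 0;0 0 0 -1.5 0 0 0;0 0 0 -2 0 0 0;0 0 0 -2 0 0 0;0 0 0 -2 0 0 0;0 0 0 -1.5 0 0 0;0 0 0 -0.5 0 0 0;0 0 0 0 0 0 0" --force 20

```text
time: 22.08
tool_pos: [0.4115, -0.2782, 0.1115]
tool_rot: [3.141, 0.001, 1.954]
contact_force: [1.0, -0.5, -3.5]
opening: 0.0598
grip_force: 20.0
```

```bash
python3 to.py .462 .0173 .111 1.939; python3 one.py saucer_small .411 -.278 0 0
```

```text
shift cm [25.52 15.73  0.04] turn [0.    0.001 0.015] q [-0.75  0.37  1.72  0.    1.05 -1.13] t 22.07 pos [ 0.4115 -0.2782  0.1115]
saucer_small [ 0.4096 -0.277  -0.004 ] 0.257
saucer_small [ 0.4097 -0.2779  0.0012] 0.083
saucer_small [ 0.4107 -0.2782  0.0242] 0.427
```

apply_moves --motion "0 2.56 1.573 0 0 0 0;0 2.56 1.573 0 0 0 0;0 2.56 1.573 0 0 0 0;0 2.56 1.573 0 0 0 0;0 2.56 1.573 0 0 0 0;0 2.56 1.573 0 0 0 0;0 2.56 1.573 0 0 0 0;0 2.56 1.573 0 0 0 0;0 2.56 1.573 0 0 0 0;0 2.56 1.573 0 0 0 0.015;0 0 0 0 0 0 0;0 0 0 1.8 0 0 0;0 0 0 1.8 0 0 0;0 0 0 1.8 0 0 0;0 0 0 1.8 0 0 0;0 0 0 1.8 0 0 0;0 0 0 1 0 0 0;0 0 0 0.5 0 0 0;0 0 0 0.3 0 0 0;0 0 0 0 0 0 0"

```text
time: 24.78
tool_pos: [0.4619, 0.018, 0.0033]
tool_rot: [3.141, 0.0, 1.939]
contact_force: [-0.1, 0.1, -4.0]
opening: 0.06
grip_force: 20.0
```

```bash
python3 to.py .462 .0173 .002 1.939
```

```text
shift cm [-0.07 -0.02  0.13] turn [ 0.  0. -0.] q [-0.13  0.48  1.92  0.    0.74 -0.5 ] t 24.77 pos [0.4619 0.018  0.0033]
```

apply_moves --motion "0 0 0 0.15 0 0 0;0 0 0 0 0 0 0;95 0 0 0 0 0 0;95 0 0 0 0 0 0;95 0 0 0 0 0 0;95 0 0 0 0 0 0;100 0 0 -1 0 0 0;100 0 0 -1.5 0 0 0;100 0 0 -2 0 0 0;100 0 0 -2 0 0 0;100 0 0 -2 0 0 0;100 0 0 -2 0 0 0;100 0 0 -0.5 0 0 0;100 0 0 0 0 0 0.155;100 0 0 0 0 0 0"

```text
time: 26.65
tool_pos: [0.4614, 0.0181, 0.1114]
tool_rot: [-3.141, -0.0, 1.785]
contact_force: [-1.0, -0.7, 0.4]
opening: 0.0919
grip_force: 0.0
```

```bash
python3 to.py .6193 .131 .115 1.784;python3 wfit.py sugar_pot_mid .462 .017 .368 .006; python3 wfit.py plate_square .462 .0173 .368 0
```

```text
shift cm [ 7.68 17.83 -0.37] turn [-0.001 -0.     0.001] q [-0.13  0.31  1.81  0.    1.02 -0.34] t 26.65 pos [0.4614 0.0181 0.1114]
0
1
plate_square [0.4615 0.0175 0.3647] 0.499
```

Now go back for the espresso cup on the trivet.

apply_moves --motion "100 0.96 2.229 0 0 0 0;100 0.96 2.229 0 0 0 0;100 0.96 2.229 0 0 0 0;100 0.96 2.229 0 0 0 0;100 0.96 2.229 0 0 0 0;100 0.96 2.229 0 0 0 0;100 0.96 2.229 0 0 0 0;100 0.96 2.229 0 0 0 0;100 0 0 0 0 0 0;100 0 0 1.8 0 0 0;100 0 0 1.8 0 0 0;100 0 0 1.8 0 0 0;100 0 0 1.8 0 0 0;100 0 0 1.8 0 0 0;100 0 0 1.5 0 0 0;100 0 0 1 0 0 0;100 0 0 0 0 0 0" --force 15

```text
time: 28.98
tool_pos: [0.6193, 0.1308, -0.0042]
tool_rot: [-3.14, -0.0, 1.784]
contact_force: [0.2, 0.8, 0.4]
opening: 0.0917
grip_force: 0.0
```

apply_moves --motion "0 0 0 0 0 0 0;0 0 0 0 0 0 0;0 0 0 0 0 0 0;0 0 0 0 0 0 0;0 0 0 0 0 0 0;0 0 0 0 0 0 0;0 0 0 0 0 0 0" --force 15

```text
time: 29.85
tool_pos: [0.6198, 0.1309, -0.0032]
tool_rot: [3.141, -0.0, 1.784]
contact_force: [-0.4, -0.5, 1.6]
opening: 0.0535
grip_force: 15.0
```

apply_moves --motion "0 0 0 -0.5 0 0 0;0 0 0 -1 0 0 0;0 0 0 -1.5 0 0 0;0 0 0 -2 0 0 0;0 0 0 -2 0 0 0;0 0 0 -2 0 0 0;0 0 0 -2 0 0 0;0 0 0 -1 0 0 0;0 0 0 0 0 0 0"

```text
time: 30.98
tool_pos: [0.6202, 0.1309, 0.1177]
tool_rot: [3.14, 0.0, 1.784]
contact_force: [0.2, 0.5, -1.5]
opening: 0.0533
grip_force: 15.0
```

```bash
python3 to.py .4105 -.278 .115 1.784; python3 one.py sugar_pot_mid .462 .017 .006 .37
```

```text
shift cm [-35.53 -29.14   0.22] turn [ 0.002  0.    -0.   ] q [ 0.09  0.6   1.31  0.    1.24 -0.13] t 30.98 pos [0.6202 0.1309 0.1177]
sugar_pot_mid [0.4625 0.0185 0.3581] 0.168
sugar_pot_mid [0.4576 0.017  0.3738] 0.28
sugar_pot_mid [0.4624 0.0184 0.3671] 0.039
```

apply_moves --motion "0 -2.96 -2.428 0 0 0 0;0 -2.96 -2.428 0 0 0 0;0 -2.96 -2.428 0 0 0 0;0 -2.96 -2.428 0 0 0 0;0 -2.96 -2.428 0 0 0 0;0 -2.96 -2.428 0 0 0 0;0 -2.96 -2.428 0 0 0 0;0 -2.96 -2.428 0 0 0 0;0 -2.96 -2.428 0 0 0 0;0 -2.96 -2.428 0 0 0 0;0 -2.96 -2.428 0 0 0 0;0 -2.96 -2.428 0 0 0 0;0 0 0 0 0 0 0;0 0 0 2 0 0 0;0 0 0 2 0 0 0;0 0 0 2 0 0 0;0 0 0 2 0 0 0;0 0 0 1.5 0 0 0;0 0 0 1 0 0 0;0 0 0 0 0 0 0"

```text
time: 33.67
tool_pos: [0.4099, -0.2775, 0.0111]
tool_rot: [-3.141, -0.001, 1.784]
contact_force: [0.8, -0.1, -1.1]
opening: 0.0528
grip_force: 15.0
```

```bash
python3 to.py .4105 -.278 -.0045 1.784
```

```text
shift cm [-0.06  0.05  1.56] turn [-0.001 -0.001 -0.   ] q [-0.75  0.51  1.83  0.    0.8  -0.96] t 33.67 pos [ 0.4099 -0.2775  0.0111]
```

apply_moves --motion "0 0 0 0.8 0 0 0;0 0 0 0.5 0 0 0;0 0 0 0.2 0 0 0;0 0 0 0 0 0 0;95 0 0 0 0 0 0;95 0 0 0 0 0 0;95 0 0 0 0 0 0;95 0 0 0 0 0 0;100 0 0 -1 0 0 0;100 0 0 -1.5 0 0 0;100 0 0 -2 0 0 0;100 0 0 -2 0 0 0;100 0 0 -2 0 0 0;100 0 0 -2 0 0 0;100 0 0 -2 0 0 0;100 0 0 -2 0 0 0;100 0 0 0 0 0 0"

```text
time: 35.8
tool_pos: [0.4109, -0.2787, 0.1438]
tool_rot: [3.139, 0.004, 1.784]
contact_force: [0.1, 0.0, -1.0]
opening: 0.0918
grip_force: 0.0
```

```bash
python3 to.py .62 -.1614 .13 1.35; python3 one.py espresso_cup_mid .4105 -.278 .006 3.4; python3 wfit.py espresso_cup_mid .4105 -.278 3.4 .006
```

```text
shift cm [ 7.05 22.91  1.42] turn [0.003 0.003 0.434] q [-0.75  0.33  1.68  0.    1.13 -0.96] t 35.8 pos [ 0.4109 -0.2787  0.1438]
scene none
espresso_cup_mid [ 0.41   -0.275   3.4415] 0.058
1
espresso_cup_mid [ 0.4099 -0.2764  3.4401] 0.059
```

apply_moves --motion "100 3.38 0.897 0 0 0 0;100 3.38 0.897 0 0 0 0;100 3.38 0.897 0 0 0 0;100 3.38 0.897 0 0 0 0;100 3.38 0.897 0 0 0 0;100 3.38 0.897 0 0 0 0;100 3.38 0.897 0 0 0 0;100 3.38 0.897 0 0 0 0;100 3.38 0.897 0 0 0 0;100 3.38 0.897 0 0 0 0;100 3.38 0.897 0 0 0 0;100 3.38 0.897 0 0 0 0;100 3.38 0.897 0 0 0 0;100 3.38 0.897 0 0 0 0;100 3.38 0.897 0 0 0 0;100 3.38 0.897 0 0 0 0;100 0 0 0 0 0 0"

```text
time: 38.22
tool_pos: [0.4356, 0.2827, 0.1409]
tool_rot: [-3.141, -0.0, 1.787]
contact_force: [0.0, -0.2, -0.9]
opening: 0.092
grip_force: 0.0
```

apply_moves --motion "100 0 0 0 0 0 -0.137;100 0 0 0 0 0 -0.137;100 0 0 0 0 0 -0.137;100 0 0 0 0 0 -0.137;100 0 0 0 0 0 -0.137;100 0 0 0 0 0 -0.137;100 0 0 0 0 0 -0.137;100 0 0 0 0 0 -0.137;100 0 0 0 0 0 0"

```text
time: 39.35
tool_pos: [0.4359, 0.2801, 0.1413]
tool_rot: [-3.141, -0.001, 2.878]
contact_force: [0.4, 0.9, 0.1]
opening: 0.0918
grip_force: 0.0
```

```bash
python3 to.py .436 .2795 .01 2.88; python3 wfit.py tall_cup_mid .436 .2795 1.31 .006; python3 wfit.py plate_oval .436 .277 1.87 0
```

```text
shift cm [-0.03 -0.04 13.13] turn [-0.001 -0.001 -0.002] q [ 0.42  0.37  1.62 -0.    1.15 -0.88] t 39.35 pos [0.4359 0.2801 0.1413]
1
tall_cup_mid [0.4352 0.2785 1.2777] 0.03
1
plate_oval [0.4296 0.2791 1.7462] 0.539
```

apply_moves --motion "100 0 -0.15 1 0 0 0;100 0 0 2 0 0 0;100 0 0 2 0 0 0;100 0 0 2 0 0 0;100 0 0 2 0 0 0;100 0 0 1.8 0 0 0;100 0 0 1.2 0 0 0;100 0 0 0.8 0 0 0;100 0 0 0.3 0 0 0;100 0 0 0 0 0 0;0 0 0 0 0 0 0;0 0 0 0 0 0 0;0 0 0 0 0 0 0;0 0 0 0 0 0 0;0 0 0 0 0 0 0;0 0 0 0 0 0 0" --force 20

```text
time: 41.55
tool_pos: [0.4357, 0.2795, 0.0108]
tool_rot: [3.141, 0.0, 2.88]
contact_force: [-0.1, -2.1, 4.4]
opening: 0.0667
grip_force: 19.9
```

apply_moves --motion "0 0 0 -0.5 0 0 0;0 0 0 -1 0 0 0;0 0 0 -1.5 0 0 0;0 0 0 -2 0 0 0;0 0 0 -2 0 0 0;0 0 0 -2 0 0 0;0 0 0 -2 0 0 0;0 0 0 -1 0 0 0;0 0 0 0 0 0 0"

```text
time: 42.68
tool_pos: [0.436, 0.2797, 0.1315]
tool_rot: [3.14, 0.001, 2.88]
contact_force: [0.5, 0.2, -2.3]
opening: 0.0662
grip_force: 19.9
```

```bash
python3 to.py .6195 .131 .13 2.88
```

```text
shift cm [-21.58  -9.61   0.16] turn [ 0.001  0.001 -0.   ] q [ 0.42  0.38  1.63  0.    1.12 -0.89] t 42.67 pos [0.436  0.2797 0.1315]
```

apply_moves --motion "0 -2.4 -1.068 0 0 0 0;0 -2.4 -1.068 0 0 0 0;0 -2.4 -1.068 0 0 0 0;0 -2.4 -1.068 0 0 0 0;0 -2.4 -1.068 0 0 0 0;0 -2.4 -1.068 0 0 0 0;0 -2.4 -1.068 0 0 0 0;0 -2.4 -1.068 0 0 0 0;0 -2.4 -1.068 0 0 0 0;0 0 0 0 0 0 0;0 0 0 2 0 0 0;0 0 0 2 0 0 0;0 0 0 2 0 0 0;0 0 0 2 0 0 0;0 0 0 1.5 0 0 0;0 0 0 1 0 0 0;0 0 0 0 0 0 0"

```text
time: 44.8
tool_pos: [0.6188, 0.1309, 0.0249]
tool_rot: [-3.141, -0.001, 2.88]
contact_force: [-0.7, 0.1, -2.4]
opening: 0.0664
grip_force: 19.9
```

```bash
python3 to.py .6195 .131 .0135 2.88
```

```text
shift cm [-0.07  0.03  1.14] turn [-0.    -0.001 -0.   ] q [ 0.09  0.69  1.4   0.    1.04 -1.22] t 44.8 pos [0.6188 0.1309 0.0249]
```

apply_moves --motion "0 0 0 0.6 0 0 0;0 0 0 0.4 0 0 0;0 0 0 0.1 0 0 0;0 0 0 0 0 0 0;100 0 0 0 0 0 0;100 0 0 0 0 0 0;100 0 0 0 0 0 0;100 0 0 0 0 0 0;100 0 0 -1 0 0 0;100 0 0 -1.5 0 0 0;100 0 0 -2 0 0 0;100 0 0 -2 0 0 0;100 0 0 -2 0 0 0;100 0 0 -2 0 0 0;100 0 0 -1.5 0 0 0;100 0 0 0 0 0 0"

```text
time: 46.8
tool_pos: [0.6202, 0.1309, 0.1365]
tool_rot: [3.14, 0.003, 2.88]
contact_force: [0.4, 0.1, -0.1]
opening: 0.0919
grip_force: 0.0
```

```bash
python3 to.py .6204 -.1614 .13 2.924; python3 one.py plate_oval .439 .268 0 1.4,1.8,2.1
```

```text
shift cm [ -7.58 -28.23   0.64] turn [ 0.001  0.003 -0.044] q [ 0.09  0.58  1.28  0.    1.28 -1.22] t 46.8 pos [0.6202 0.1309 0.1365]
top none
plate_oval [0.4461 0.279  1.9283] 0.191
```

apply_moves --motion "100 -0.758 -2.823 0 0 0 0;100 -0.758 -2.823 0 0 0 0;100 -0.758 -2.823 0 0 0 0;100 -0.758 -2.823 0 0 0 0;100 -0.758 -2.823 0 0 0 0;100 -0.758 -2.823 0 0 0 0;100 -0.758 -2.823 0 0 0 0;100 -0.758 -2.823 0 0 0 0;100 -0.758 -2.823 0 0 0 0;100 -0.758 -2.823 0 0 0 -0.044;100 0 0 0 0 0 0;100 0 0 0 0 0 0"

```text
time: 48.5
tool_pos: [0.6193, -0.1609, 0.1339]
tool_rot: [3.141, -0.001, 2.923]
contact_force: [0.2, 0.8, -0.5]
opening: 0.0918
grip_force: 0.0
```

```bash
python3 to.py .6204 -.1614 -.006 2.924; python3 wfit.py milk_jug_mid .6204 -.1614 2.924 .006;  python3 one.py plate_oval .439 .268 0 1.4,1.8,2.1; python3 one.py tall_cup_mid .6195 .131 .008 1.3
```

```text
shift cm [-0.14 -0.04 13.99] turn [ 0.001 -0.001 -0.001] q [-0.37  0.6   1.26  0.    1.29 -1.73] t 48.5 pos [ 0.6193 -0.1609  0.1339]
1
milk_jug_mid [ 0.6208 -0.1618  2.9153] 0.095
plate_oval [0.4364 0.2796 1.9208] 0.152
plate_oval [0.4452 0.2813 1.9747] 0.186
plate_oval [0.4357 0.2783 1.9756] 0.1
tall_cup_mid [0.6191 0.1324 1.311 ] 0.081
tall_cup_mid [0.6099 0.1299 1.3917] 0.089
tall_cup_mid [0.6192 0.1326 1.3077] 0.047
```

apply_moves --motion "100 -0.15 0 1 0 0 0;100 0 0 2 0 0 0;100 0 0 2 0 0 0;100 0 0 2 0 0 0;100 0 0 2 0 0 0;100 0 0 2 0 0 0;100 0 0 1.5 0 0 0;100 0 0 1 0 0 0;100 0 0 0.4 0 0 0;100 0 0 0 0 0 0;0 0 0 0 0 0 0;0 0 0 0 0 0 0;0 0 0 0 0 0 0;0 0 0 0 0 0 0;0 0 0 0 0 0 0;0 0 0 0 0 0 0;0 0 0 0 0 0 0" --force 20

```text
time: 51.12
tool_pos: [0.6211, -0.1619, -0.0043]
tool_rot: [3.142, 0.0, 2.924]
contact_force: [-0.1, 0.4, 0.9]
opening: 0.0521
grip_force: 19.9
```

apply_moves --motion "0 0 0 -0.5 0 0 0;0 0 0 -1 0 0 0;0 0 0 -1.5 0 0 0;0 0 0 -2 0 0 0;0 0 0 -2 0 0 0;0 0 0 -2 0 0 0;0 0 0 -2 0 0 0;0 0 0 -2 0 0 0;0 0 0 -1 0 0 0;0 0 0 0 0 0 0"

```text
time: 52.38
tool_pos: [0.6214, -0.162, 0.1367]
tool_rot: [-3.141, 0.002, 2.924]
contact_force: [-0.2, 0.1, -2.0]
opening: 0.052
grip_force: 19.9
```

```bash
python3 one.py saucer_large .62 -.161 0 0; python3 - <<'E'
from cell import robot
from m import *
p=robot.read_camera('top'); print(robot.observe()['time'])
im=cv2.resize(p['img'][:,:,::-1],None,fx=2,fy=2,interpolation=cv2.INTER_CUBIC)
c,_=cv2.findContours(sil(p,'plate_oval',.4357,.2783,1.9756,0),cv2.RETR_EXTERNAL,cv2.CHAIN_APPROX_NONE)
L=robot.trace('plate_oval',p); print([(d['score'],np.argwhere(d['pixels']).mean(0)) for d in L])
c2,_=cv2.findContours(up(L[0]['pixels']),cv2.RETR_EXTERNAL,cv2.CHAIN_APPROX_NONE)
cv2.drawContours(im,c,-1,(0,255,255),1);cv2.drawContours(im,c2,-1,(0,0,255),1)
cv2.imwrite('pics/ov3.png',cv2.resize(cv2.convertScaleAbs(im[500:700,200:500],alpha=1.5),None,fx=2,fy=2))
E
```

```text
saucer_large [ 0.6184 -0.1605  0.0303] 0.472
saucer_large [ 0.6187 -0.1612  0.0298] 0.049
saucer_large [ 0.6629 -0.1007 -1.1074] 0.889
52.625
[(0.81, array([300.38718082, 167.71365294]))]
```

View pics/ov3.png

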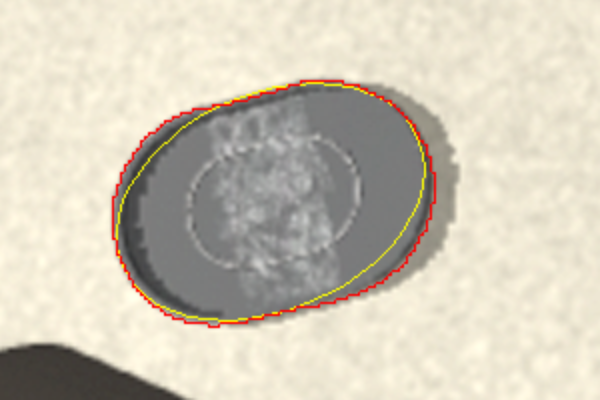

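The plate outline is more stadium-shaped than my ellipse, so I'll take its pose from the mask's moments instead.

```bash
python3 - <<'E'
from cell import robot
from m import *
p=robot.read_camera('top'); L=robot.trace('plate_oval',p)
g=np.array([[.38,.2,.008],[.5,.2,.008],[.5,.36,.008],[.38,.36,.008]])
H=cv2.getPerspectiveTransform(proj(p,g).astype(np.float32),(g[:,:2]*1000).astype(np.float32))
q=np.argwhere(L[0]['pixels'])[:,::-1].astype(np.float32)
X=cv2.perspectiveTransform(q[None],H)[0]
w,v=np.linalg.eigh(np.cov(X.T)); print(X.mean(0),np.arctan2(v[1,1],v[0,1]),2*np.sqrt(w))
print(cv2.minAreaRect(X))
E
python3 to.py .437 .277 .13 1.7
```

```text
[434.03558 278.39777] 1.8377612925588676 [56.19969039 78.23990003]
((435.09716796875, 277.7015686035156), (106.86577606201172, 152.7875213623047), 15.653313636779785)
shift cm [27.43 38.87  0.54] turn [-0.000e+00 -1.000e-03  1.224e+00] q [-0.37  0.6   1.25  0.    1.29 -1.73] t 52.77 pos [ 0.6208 -0.1618  0.1351]
```

apply_moves --motion "0 1.974 2.781 0 0 0 0;0 1.974 2.781 0 0 0 0;0 1.974 2.781 0 0 0 0;0 1.974 2.781 0 0 0 0;0 1.974 2.781 0 0 0 0;0 1.974 2.781 0 0 0 0;0 1.974 2.781 0 0 0 0;0 1.974 2.781 0 0 0 0;0 1.974 2.781 0 0 0 0;0 1.974 2.781 0 0 0 0;0 1.974 2.781 0 0 0 0;0 1.974 2.781 0 0 0 0;0 1.974 2.781 0 0 0 0;0 1.974 2.781 0 0 0 0;0 0 0 0 0 0 0"

```text
time: 54.65
tool_pos: [0.4344, 0.2798, 0.1356]
tool_rot: [3.141, -0.0, 2.927]
contact_force: [0.1, 0.0, -2.5]
opening: 0.0519
grip_force: 20.0
```

apply_moves --motion "0 0 0 0 0 0 0.12;0 0 0 0 0 0 0.12;0 0 0 0 0 0 0.12;0 0 0 0 0 0 0.12;0 0 0 0 0 0 0.12;0 0 0 0 0 0 0.12;0 0 0 0 0 0 0.12;0 0 0 0 0 0 0.12;0 0 0 0 0 0 0.115;0 0 0 2 0 0 0;0 0 0 2 0 0 0;0 0 0 2 0 0 0;0 0 0 2 0 0 0;0 0 0 2 0 0 0;0 0 0 0 0 0 0"

```text
time: 56.52
tool_pos: [0.4347, 0.2769, 0.0345]
tool_rot: [-3.139, 0.001, 1.848]
contact_force: [-0.5, 0.5, -1.9]
opening: 0.0519
grip_force: 19.9
```

```bash
python3 to.py .435 .278 -.003 1.848
```

```text
shift cm [0.1  0.07 3.75] turn [-0.003  0.001  0.   ] q [ 0.42  0.51  1.75 -0.    0.89  0.14] t 56.52 pos [0.4347 0.2769 0.0345]
```

apply_moves --motion "0 0.1 0.07 1.5 0 0 0;0 0 0 1.2 0 0 0;0 0 0 0.7 0 0 0;0 0 0 0.4 0 0 0;0 0 0 0 0 0 0;100 0 0 0 0 0 0;100 0 0 0 0 0 0;100 0 0 0 0 0 0;100 0 0 0 0 0 0;100 0 0 -1 0 0 0;100 0 0 -1.5 0 0 0;100 0 0 -2 0 0 0;100 0 0 -2 0 0 0;100 0 0 -2 0 0 0;100 0 0 -2 0 0 0;100 0 0 -2 0 0 0;100 0 0 -1 0 0 0;100 0 0 0 0 0 0"

```text
time: 58.78
tool_pos: [0.4361, 0.2793, 0.1336]
tool_rot: [3.14, -0.0, 1.849]
contact_force: [-0.4, -0.3, -0.0]
opening: 0.0921
grip_force: 0.0
```

```bash
python3 to.py .619 .1318 .13 2.88; python3 wfit.py milk_jug_mid .435 .278 1.84 .006
```

```text
shift cm [-19.21  13.54   0.38] turn [ 2.000e-03  1.000e-03 -1.031e+00] q [0.42 0.38 1.63 0.   1.13 0.14] t 58.77 pos [0.4361 0.2793 0.1336]
1
milk_jug_mid [0.4351 0.2798 1.8436] 0.097
```

Jug is centred and aligned. Next is the tall cup: move above the trivet and turn back to its grasp yaw.

apply_moves --motion "100 -2.4 1.692 0 0 0 0;100 -2.4 1.692 0 0 0 0;100 -2.4 1.692 0 0 0 0;100 -2.4 1.692 0 0 0 0;100 -2.4 1.692 0 0 0 0;100 -2.4 1.692 0 0 0 0;100 -2.4 1.692 0 0 0 0;100 -2.4 1.692 0 0 0 0;100 0 0 0 0 0 -0.147;100 0 0 0 0 0 -0.147;100 0 0 0 0 0 -0.147;100 0 0 0 0 0 -0.147;100 0 0 0 0 0 -0.147;100 0 0 0 0 0 -0.147;100 0 0 0 0 0 -0.147;100 0 0 0 0 0 0;100 0 0 0 0 0 0"

```text
time: 61.0
tool_pos: [0.6183, 0.1317, 0.132]
tool_rot: [-3.141, -0.001, 2.875]
contact_force: [0.2, 0.3, 0.5]
opening: 0.0919
grip_force: 0.0
```

```bash
python3 to.py .6195 .1315 .0135 2.88; python3 wfit.py tall_cup_mid .6195 .1315 1.31 .008
```

```text
shift cm [-0.13  0.02 11.85] turn [-0.    -0.001 -0.005] q [ 0.09  0.58  1.29  0.    1.27 -1.22] t 61.0 pos [0.6183 0.1317 0.132 ]
1
tall_cup_mid [0.6193 0.1311 1.2893] 0.029
```

apply_moves --motion "100 -0.1 -0.05 1 0 0 0;100 0 0 2 0 0 0;100 0 0 2 0 0 0;100 0 0 2 0 0 0;100 0 0 2 0 0 0;100 0 0 1.5 0 0 0;100 0 0 0.8 0 0 0;100 0 0 0.5 0 0 0;100 0 0 0 0 0 0;0 0 0 0 0 0 0;0 0 0 0 0 0 0;0 0 0 0 0 0 0;0 0 0 0 0 0 0;0 0 0 0 0 0 0;0 0 0 0 0 0 0" --force 20

```text
time: 62.98
tool_pos: [0.6196, 0.1309, 0.0149]
tool_rot: [3.141, 0.0, 2.878]
contact_force: [-1.7, 1.0, 2.1]
opening: 0.0664
grip_force: 19.9
```

apply_moves --motion "0 0 0 -0.5 0 0 0;0 0 0 -1 0 0 0;0 0 0 -1.5 0 0 0;0 0 0 -2 0 0 0;0 0 0 -2 0 0 0;0 0 0 -2 0 0 0;0 0 0 -2 0 0 0;0 0 0 -1 0 0 0;0 0 0 0 0 0 0"

```text
time: 64.1
tool_pos: [0.6198, 0.131, 0.1356]
tool_rot: [3.141, 0.002, 2.878]
contact_force: [-0.2, 0.4, -2.5]
opening: 0.0662
grip_force: 19.9
```

```bash
python3 to.py .6193 -.1607 .13 2.875; python3 one.py saucer_large .62 -.161 0 0
```

```text
shift cm [ -7.56 -28.17   0.55] turn [0.001 0.002 0.003] q [ 0.09  0.58  1.28  0.    1.27 -1.22] t 64.1 pos [0.6198 0.131  0.1356]
saucer_large [ 0.62   -0.1608  0.0326] 0.037
saucer_large [ 0.6188 -0.1613  0.0465] 0.027
saucer_large [ 0.6213 -0.16    0.007 ] 0.036
```

apply_moves --motion "0 -0.756 -2.817 0 0 0 0;0 -0.756 -2.817 0 0 0 0;0 -0.756 -2.817 0 0 0 0;0 -0.756 -2.817 0 0 0 0;0 -0.756 -2.817 0 0 0 0;0 -0.756 -2.817 0 0 0 0;0 -0.756 -2.817 0 0 0 0;0 -0.756 -2.817 0 0 0 0;0 -0.756 -2.817 0 0 0 0;0 -0.756 -2.817 0 0 0 0;0 0 0 0 0 0 0;0 0 0 2 0 0 0;0 0 0 2 0 0 0;0 0 0 2 0 0 0;0 0 0 2 0 0 0;0 0 0 1.5 0 0 0;0 0 0 1 0 0 0;0 0 0 0 0 0 0"

```text
time: 66.55
tool_pos: [0.6186, -0.1604, 0.0289]
tool_rot: [3.141, -0.001, 2.878]
contact_force: [1.0, -0.1, -1.9]
opening: 0.0667
grip_force: 19.9
```

```bash
python3 to.py .62 -.1607 .0135 2.875
```

```text
shift cm [-0.15  0.    1.54] turn [ 0.    -0.001  0.003] q [-0.37  0.7   1.38  0.    1.06 -1.68] t 66.55 pos [ 0.6186 -0.1604  0.0289]
```

apply_moves --motion "0 -0.1 0 0.8 0 0 0;0 0 0 0.5 0 0 0;0 0 0 0.25 0 0 0;0 0 0 0 0 0 0;100 0 0 0 0 0 0;100 0 0 0 0 0 0;100 0 0 0 0 0 0;100 0 0 0 0 0 0;100 0 0 -1 0 0 0;100 0 0 -1.5 0 0 0;100 0 0 -2 0 0 0;100 0 0 -2 0 0 0;100 0 0 -2 0 0 0;100 0 0 -2 0 0 0;100 0 0 -1.5 0 0 0;100 0 0 -1.5 0 0 0;100 0 0 -1.5 0 0 0;100 0 0 0 0 0 0;100 0 0 0 0 0 0"

```text
time: 68.92
tool_pos: [0.6196, -0.1609, 0.1635]
tool_rot: [3.141, -0.001, 2.878]
contact_force: [0.3, -0.7, 0.4]
opening: 0.0914
grip_force: 0.0
```

```bash
for a in "milk_jug_mid .435 .279 .006 1.84" "sugar_pot_mid .462 .018 .006 .37" "espresso_cup_mid .41 -.277 .006 3.44" "saucer_small .41 -.278 0 0 espresso_cup_mid"; do python3 one.py $a; done; python3 wfit.py tall_cup_mid .62 -.161 1.3 .006; python3 - <<'E'
from cell import robot
import cv2,numpy as np
a=robot.read_camera('scene')['img'][:,:,::-1];b=robot.read_camera('top')['img'][:,:,::-1]
cv2.imwrite('pics/end.png',np.hstack([a[150:350,200:520],b[180:380,100:520]]))
E
```

```text
milk_jug_mid [0.4351 0.2796 1.8456] 0.095
milk_jug_mid [0.4308 0.279  1.8685] 0.082
milk_jug_mid [0.4355 0.2805 1.8375] 0.068
sugar_pot_mid [0.4617 0.019  0.359 ] 0.084
sugar_pot_mid [0.4566 0.0175 0.3473] 0.056
sugar_pot_mid [0.4611 0.0173 0.3847] 0.069
top none
espresso_cup_mid [ 0.4073 -0.2782  3.489 ] 0.255
top none
saucer_small [ 0.4072 -0.2791  0.0697] 0.106
1
tall_cup_mid [ 0.6195 -0.1608  1.2954] 0.027
```

View pics/end.png

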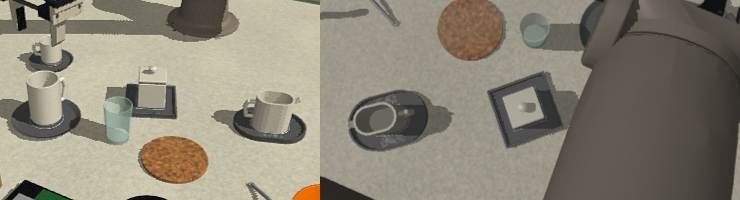

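The picture shows every piece upright and centred on its own plate: tall cup (45,100), espresso cup (50,50), pot (150,90) and jug (272,112) in the left half. The glass at (118,120) hasn't moved, and the arm is clear of everything.

```bash
python3 -c "
from cell import robot
print(robot.hand_in())"
```

```text
the job is handed in; nothing more can be done
None
```

The job is handed in after about 69 s of the 136 s allowed: all four pieces stand upright on their own saucers or plates, measured within about 4 mm of the middle, and the saucers, plates and glass were left in place.

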